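# Open the sample case's gate and hold it wide

## Robot

A 6-joint arm with a two-finger parallel gripper is mounted at the origin on the work surface. World frame = base frame: x ahead of the robot, y to its left, z up, the work surface at z = 0. Lengths are in mm, angles in degrees, forces in N, time in s.
With the tool pointing down it reaches from about 275 to 750 mm from the base axis. Payload 10.2 kg.
Tool frame: the origin (TCP) lies on the front face of the gripper's body, between the roots of the fingers; the fingertips stand 73 mm ahead of it and the grasp point (between the pads) lies 54 mm ahead of it; z points along the fingers, y is the direction in which the jaws open and shut (so a half turn about z gives the same grasp; the last joint's range is limited). The gripper opens to 85 mm and grips with 20 to 120 N. Pads are 22 mm wide; open, the fingers measure 114 mm over their backs; the gripper's body (76 mm by 85 mm) begins 54 mm behind the grasp point. The pads swing forward as they close: fully open they stand 13 mm farther back than shut.
Start: joints at [56.7, 17.928, 85.812, -0, 76.261, -12.8], TCP at [183.876, 491.753, 303.894] pointing down, gripper open.
Joint ranges: [-168.41, 168.41], [-55.51, 124.54], [10.69, 146.95], [-70.63, 250.63], [1, 178], [-165.06, 165.06]. Speed limits (degrees/s): [136.94, 136.94, 172.46, 180, 180, 180].

## Interface

Orientations are given as [roll, pitch, yaw] about the fixed x, y, z axes, in that order (R = Rz(yaw) Ry(pitch) Rx(roll)).
In Python, from bench import * gives the robot as it stands.
- The arm moves only by the tool arm_command, never from a script. Its argument "rows" is text: rows parted by semicolons, each of 7 numbers parted by spaces: the turn, a rotation vector about the tool's x, y, z in rad, then the shift along the tool's x, y, z in cm, then the opening, from 0 (shut) to 1 (fully open). A call has 1 to 8 rows; each row is the pose to reach, as a shift and turn from the pose measured when the call began, along the tool's axes at that moment; what a row does not reach only later rows make up. A row lasts 1/12 s, in which the tool goes at most 41.7 mm and 7.16 degrees, less where a joint would pass 70% of its speed; a pose out of reach is approached as far as the arm can. A call with a gripper value outside its range is refused whole. The fingers move at their own pace and stop on an object; "force" is the grip in N (left out, the last holds). Time passes only in rows, so rows that repeat a pose let the fingers close. It gives the time, the measured TCP pose, the force and the opening at its end, in the units of the state.
- state(): the state, without advancing time (a new reading comes with each control period).
- camera(name): name is "scene" or "top" or "wrist"; returns the picture (480x640x3 uint8, blue, green, red); there is no depth.
- camera_model(name): a dict with "vfov" (degrees; the focal length in pixels is half the picture's height over the tangent of half this angle, whatever the lens; pixels are square), "cx", "cy" (the principal point, pixels), "position" and "orientation" of the camera in the world. Camera axes: x right, y up, looking along -z (the intrinsics and any distortion apply to the point x, -y, -z); pixel columns grow to the right and rows downward; lengths in mm; the calibration is good to about 2 mm. The wrist camera is an equidistant fisheye: a pixel r from the principal point sees the ray r / f radians off the axis. A picture is of the moment at which its call begins: read the wrist's pose just before it. camera_model takes no time and is no camera call; for the wrist camera it gives the pose at the moment of the call.
- job_done(): hands the job in, once; it reports no verdict.
The state is a dict: "time": time; "q": joint angles; "joint_vel": joint speeds; "joint_efforts": joint torques, N m; "ee_pos": TCP position; "orientation": TCP orientation; "wrist_force": force on the tool from outside, world axes, zero at the start; "moment": the same for the moment, N m; "width": finger opening in mm.
Only numpy, scipy, OpenCV 4.12 (cv2) and the standard library are available. Lean on these libraries where they do the work, as an engineer would, in place of code of your own. Each camera call takes 0.05 s, during which the arm holds its last target. There are 200 camera calls.

## Task

Open the grey sample-transport case so that a colleague can slide the tube rack out: first pinch the two tabs of the main catch on the case, to the right of the gate, so that the gate springs ajar; then pinch the safety catch on the gate itself, swing the gate out past the click of its hinge check, and finish holding it wide open, at about a right angle to the case front. The gate is sprung and falls back if let go, so your program ends with the gripper still holding it; leave everything else on the bench and on the case where it stands.

Things in the scene. Friction and masses are not known exactly. Their poses are not given: they have to be found in the camera images.
- case: Grey plastic sample-transport case, fixed on the bench: 280 mm deep (its x), 360 wide (y), 200 high. Origin on the bench under the middle of its front face; its x points into the case, away from the robot, its y to the left seen from the robot. Its yaw varies by 0.25 rad either way. On the lid a folded carrying handle, 14 high.
- main_grip (a point): Midpoint between the pinch tabs of the main catch, on the case: 38 mm before its front face, 135 right of its middle, 198 up; axes as the case's. Two upright metal tabs side by side along y, each 6 thick, 26 deep (x), bare from 175 to their tops at 215 up; outer faces 54 apart at rest, 30 pinched. Black catch body below 170, 88 wide. 50 mm free beside each tab. Both tabs slide together.
- main_catch (a joint): Travel of each tab of the main catch, m: 0 at rest, 0.012 fully pinched; sprung (8 N between the fingers at rest, 14 N fully pinched). It draws a flat bolt off the front of the gate's free edge, clear from about 0.009. A kick-out pin then pushes the gate ajar, to about 0.11 rad, where the safety catch stops it. The gate stays ajar when the tabs are let go.
- safety_grip (a point): Midpoint between the two pinch tabs of the safety catch, carried by the gate: 23 mm in front of the hinge axis and 155 from it along the gate, 198 up. Axes as the case's when the gate is shut, turning with the gate. Tabs as on the main catch, side by side along this point's y; black catch body below 168. With the gate shut it is 110 to the left of the main catch.
- safety_catch (a joint): Travel of each tab of the safety catch, m: 0 at rest, 0.012 fully pinched; springs as on the main catch. It draws a bolt at the gate's edge out from behind a steel keeper, clear from about 0.008. It springs back when let go, so keep it pinched while the gate starts to swing, until past 0.25 rad.
- gate_hinge (a point): A point on the gate's vertical hinge axis, at the left of the gate: 15 in front of the case's front face, 130 to the left of its middle, 110 above the bench.
- gate (a joint): Gate angle, rad: 0 shut, growing as its free (right) end swings out to the robot, clockwise seen from above; 1.57 square to the case front, stop at 1.75. A spring pulls it shut (0.1 N m near 0.1, 0.4 N m at 1.5). The hinge check, a sprung plunger, resists from about 0.45 to 0.75 (up to 6 N at the safety catch), then clicks over; let go beyond it, the gate falls back to about 0.95 and rests there.
- gate_panel: The gate: grey panel with a small clear window, 12 thick, 192 wide, from 35 to 185 above the bench, with all the safety catch on it. Origin on the hinge axis at bench height; at joint value 0 its axes are the case's; it extends along its own -y, to 200 from the axis.
- lightpad: Flat light panel, 200 x 260 x 8 mm, lying in front of the case's right side; fixed; origin under its centre.
- vial0: Bystander: sample vial with copper cap, 22 diameter, 52 high, standing on the light panel; origin under its centre.
- vial1: Bystander: a vial like vial0.
- vial2: Bystander: a vial like vial0.
- jerrican: Bystander: white plastic bottle, 100 x 150 x 230 high, standing to the left of the case; origin under its centre.
- cup: Bystander: white plastic cup, 72 diameter, 95 high, on the left; origin under its centre.
- bench_camera: Bystander: small inspection camera on a gooseneck, 250 high, base 110 x 85, its head leaning 120 towards its own +x; on the right; origin under the base's centre.
- dish: Bystander: round flat plastic dish, 92 diameter, 16 high, standing on the case's lid; origin under its centre.
- jar: Bystander: small amber jar, 54 diameter, 65 high, standing on the case's lid; origin under its centre.

How it is judged (in metres and radians):
On the way, in this order (a step that is already met when the one before it is completed fails the run):
1. the main catch is pinched and the gate springs ajar, still caught by the safety catch (value of joint main_catch above 0.006 m and contact force between the fingers and case above 2 N and value of joint gate between 0.05 and 0.16 rad), for 0.05 s.
2. the safety catch is pinched by the gripper and the gate swings out clear of its keeper (value of joint safety_catch above 0.006 m and contact force between the fingers and gate_panel above 2 N and value of joint gate above 0.16 rad), for 0.05 s.
3. the gate is swung out past its hinge check (value of joint gate above 1 rad), for 0.05 s.
At the end, for the whole second after the job is handed in: The gate is held still at 75 degrees (1.31 rad) or more from shut, the fingers bearing on the gate or its safety catch with at least 1 N, so that it is the gripper and not the hinge check that keeps it open, through the last second (value of joint gate above 1.31 rad and velocity of joint gate between -0.1 and 0.1 rad/s and contact force between the fingers and gate_panel above 1 N); the arm keeps its last pose, push and grip.
It fails at once if a bystander on the bench or on the case is pushed more than 20 mm or knocked over (distance of any of vial0, vial1, vial2, cup, jerrican, bench_camera, dish, jar from where it was at the start of the episode above 0.02 m or angle between any of vial0, vial1, vial2, cup, jerrican, bench_camera, jar's own z axis and vertical above 0.5 rad).
It also fails if it takes over 48 s, if anything falls off the work surface, if the arm or the gripper's body presses on something with over 40 N, if the wrist force passes 120 N, or if a joint passes its speed limit or range.

## Working session

There is one attempt and no reset: what is moved stays moved. The work goes in short steps, Python scripts to look and compute and a tool call to move; the robot and the scene stay as the last step left them, time stands still between calls to the robot, and variables do not carry over. Pictures are saved under pics/ and viewed, about 8 in all and at most 12, crops included, and the job is handed in when it is done.

Besides the shell and the picture viewer there is one more tool, called as name(argument=value, ...) on one line, values as JSON. arm_command: Moves the arm, as the interface text tells. Its arguments: {"type":"object","properties":{"rows":{"type":"string"},"force":{"type":"number"}},"required":["rows"]}

```bash
mkdir -p pics; ls; python3 - <<'E'
from bench import *
import cv2
for n in ("scene","top"):
    cv2.imwrite(f"pics/{n}0.png",camera(n)); print(n,camera_model(n))
print(camera_model("wrist"));print(state())
E
```

```text
pics
scene {'vfov': 44.36492457304528, 'cx': 314.0676734214985, 'cy': 243.12456617194275, 'position': array([ 140.01378402, -715.56983439, 1122.39422067]), 'orientation': array([ 39.23751638,  -0.05012218, -29.83091389])}
top {'vfov': 43.747820193938644, 'cx': 319.56775202918556, 'cy': 237.99434091467361, 'position': array([2.77926843e+02, 7.56538866e-01, 1.44741752e+03]), 'orientation': array([ 11.91411821,  -0.26118502, -95.92033939])}
{'vfov': 65.70646984690485, 'cx': 327.777373440079, 'cy': 237.71227504677702, 'position': array([109.07236689, 520.97893308, 373.17907048]), 'orientation': array([-18.31388209,   0.09329519,  69.5590468 ])}
{'time': 0.1, 'q': array([ 5.67004742e+01,  1.79542939e+01,  8.58507720e+01, -2.35646647e-03,
        7.62608958e+01, -1.28010167e+01]), 'joint_vel': array([ 0.03074755, -0.15997219, -0.13458212, -0.05014506,  0.05542952,
       -0.09805955]), 'joint_efforts': array([ 2.59411412e-03, -4.12898111e+01, -2.60140353e+01, -2.07009721e-04,
        3.01011605e-03, -3.02620401e-05]), 'ee_pos': array([183.78506316, 491.61134459, 303.40229213]), 'orientation': array([-1.79935171e+02, -1.23833271e-02,  1.59502045e+02]), 'wrist_force': array([-0.3288893 , -0.2815037 , -0.12678075]), 'moment': array([-0.00099796, -0.03065841, -0.07022881]), 'width': 85.18586123810317}
```

View pics/top0.png

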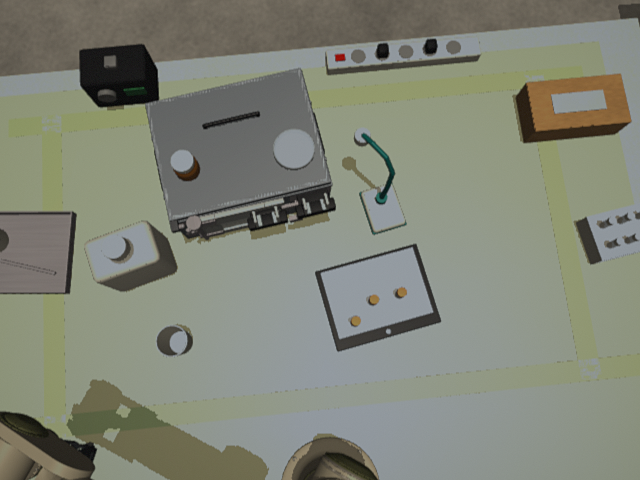

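View pics/scene0.png

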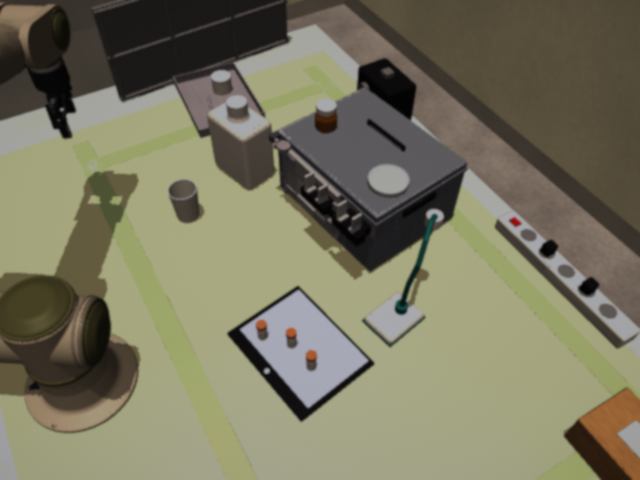

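The top view shows the case lid with corners near (148,105), (302,70), (330,188) and (172,218). The catches sit along the front at about (250–335, 195–225), the jerrican at (130,255), the cup at (175,340), and the bench camera base at (382,210) with its head at (362,136). I'll fit the lid and take a crop.

```bash
cat > h.py <<'E'
from bench import *
import numpy as np, cv2
from scipy.spatial.transform import Rotation as R
def cam(n):
    m=camera_model(n); return m, R.from_euler('xyz',m['orientation'],degrees=True).as_matrix()
def ray(n,u,v,mc=None):
    m,r=mc or cam(n); f=240/np.tan(np.radians(m['vfov'])/2)
    a=np.array([u-m['cx'],v-m['cy']])/f
    if n=='wrist':
        t=np.hypot(*a); s=np.sinc(t/np.pi); d=np.array([a[0]*s,-a[1]*s,-np.cos(t)])
    else: d=np.array([a[0],-a[1],-1.])
    return m['position'], r@d
def onz(n,u,v,z,mc=None):
    p,d=ray(n,u,v,mc); return p+d*(z-p[2])/d[2]
def proj(n,P,mc=None):
    m,r=mc or cam(n); f=240/np.tan(np.radians(m['vfov'])/2)
    c=r.T@(np.asarray(P,float)-m['position']); x,y=c[0],-c[1]; z=-c[2]
    k=f/z
    if n=='wrist': h=np.hypot(x,y); k=f*np.arctan2(h,z)/h
    return np.array([m['cx']+k*x,m['cy']+k*y])
E
python3 - <<'E'
from h import *
for n,c in (("top",[(148,105),(302,70),(330,188),(172,218)]),("scene",[(279,128),(364,90),(465,162),(373,213)])):
    P=[onz(n,u,v,200)[:2] for u,v in c]; print(n,np.round(P),[round(np.linalg.norm(P[i]-P[i-1])) for i in range(4)])
im=cv2.imread('pics/top0.png')[170:250,150:350]; a=cv2.resize(im,None,fx=4,fy=4,interpolation=cv2.INTER_CUBIC)
im=cv2.imread('pics/scene0.png')[110:280,260:480]; b=cv2.resize(im,(355,275),interpolation=cv2.INTER_CUBIC)
b=cv2.copyMakeBorder(b,0,0,0,445,cv2.BORDER_CONSTANT)
cv2.imwrite('pics/c1.png',np.vstack([a,b])*1)
E
```

```text
top [[880. 318.]
 [930. -33.]
 [647. -66.]
 [615. 278.]] [268, 354, 285, 346]
scene [[620. 290.]
 [879. 314.]
 [933. -26.]
 [664. -53.]] [346, 260, 345, 270]
```

View pics/c1.png

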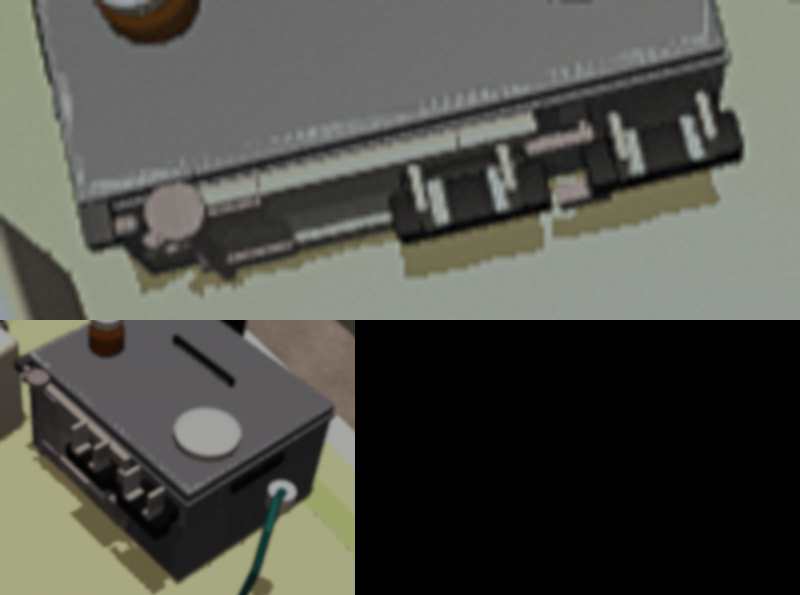

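The crop shows main-catch tabs around top-image px (305,205) and (325,202), and safety tabs around (255,217) and (276,212). The lid fit is about 346×270–285, consistent with 360×280 less its bevels, and yaw is about 7°. Next I work out the approach and clearances.

```bash
cat >> h.py <<'E'
def rel(pos,yaw,s=None):
    s=s or state(); A=R.from_euler('xyz',s['orientation'],degrees=True); B=R.from_euler('xyz',[180,0,yaw],degrees=True)
    return np.round((A.inv()*B).as_rotvec(),3), np.round(A.inv().apply(np.array(pos)-s['ee_pos'])/10,2)
def place(O,yaw,p):
    return np.r_[O+R.from_euler('z',yaw,degrees=True).as_matrix()[:2,:2]@np.array(p[:2]),p[2]]
E
python3 - <<'E'
from h import *
O=np.array([630,112.]);y=7.3
for p in ((-38,-135,215),(-38,-25,215),(-15,130,198)): P=place(O,y,p);print(np.round(P),proj('top',P).round(),proj('scene',P).round())
for n,u,v,z in (('jerrican cap',117,247,230),('cup',178,340,95),('camhead',362,136,245),('cambase',382,210,10),('goose',390,165,200)): print(n,onz('top',u,v,z).round())
print(rel([184,492,420],159.5),rel([540,-15,420],187.3))
E
```

```text
[609. -27. 215.] [314. 205.] [345. 210.]
[595.  82. 215.] [263. 216.] [313. 180.]
[599. 239. 198.] [191. 224.] [281. 144.]
jerrican cap [557. 388. 230.]
cup [362. 303.  95.]
camhead [ 742. -144.  245.]
cambase [ 634. -199.   10.]
goose [ 686. -202.  200.]
(array([-0.001, -0.   ,  0.   ]), array([ -0.  ,   0.03, -11.66])) (array([-0.001, -0.   , -0.485]), array([-51.1 , -34.99, -11.63]))
```

arm_command(rows="0 0 0 0 0 -4 1;0 0 0 0 0 -8 1;0 0 0 0 0 -11.6 1;0 0 -0.1 -4 -2.7 -11.6 1;0 0 -0.2 -8 -5.4 -11.6 1;0 0 -0.3 -12 -8.2 -11.6 1;0 0 -0.4 -15 -10.3 -11.6 1;0 0 -0.485 -18 -12.3 -11.6 1", force=40)

```text
time: 0.77
ee_pos: [301.1, 324.3, 419.3]
orientation: [-179.9, -0.1, -172.5]
wrist_force: [0.7, 0.9, -0.1]
width: 85.5
```

```bash
python3 - <<'E'
from h import *
print(state()['ee_pos'],state()['orientation'],rel([540,-15,420],187.3))
E
```

```text
[301.06225526 324.29895578 419.31884407] [-1.79944875e+02 -6.07151433e-02 -1.72540713e+02] (array([-0.001, -0.001,  0.003]), array([-19.29, -36.74,  -0.05]))
```

arm_command(rows="0 0 0 -1.9 -3.6 0 1;0 0 0 -3.8 -7.2 0 1;0 0 0 -5.7 -10.8 0 1;0 0 0 -7.6 -14.4 0 1;0 0 0 -9.5 -18 0 1;0 0 0 -11.4 -21.6 0 1;0 0 0 -13.3 -25.2 0 1;0 0 0 -15.2 -28.8 0 1")

```text
time: 1.43
ee_pos: [489.9, 56.5, 419.2]
orientation: [-180.0, -0.1, -172.6]
wrist_force: [0.6, 1.2, 1.3]
width: 85.4
```

arm_command(rows="0 0 0 -1.9 -3.6 0 1;0 0 0 -3.6 -6.8 0 1;0 0 0 -4.2 -8 0 1;0 0 0 -4.2 -8 0 1;0 0 0 -4.2 -8 0 1")

```text
time: 1.85
ee_pos: [541.8, -17.3, 418.8]
orientation: [180.0, -0.1, -172.6]
wrist_force: [-0.4, 0.7, 0.4]
width: 85.5
```

```bash
python3 - <<'E'
from h import *
mc=cam('wrist');s=state();im=camera('wrist');cv2.imwrite('pics/w1.png',im);np.save('w1.npy',np.array([mc,s],dtype=object),allow_pickle=True)
print(s['time'],s['ee_pos'],s['orientation'])
O=np.array([630,112.]);y=7.3
for p in ((-38,-135,215),(-38,-25,215),(-15,130,198)): print(proj('wrist',place(O,y,p),mc).round())
E
```

```text
1.85 [541.78637286 -17.34233427 418.75726377] [ 1.79999962e+02 -1.39382235e-01 -1.72601036e+02]
[305. 301.]
[434. 300.]
[564. 305.]
```

View pics/w1.png

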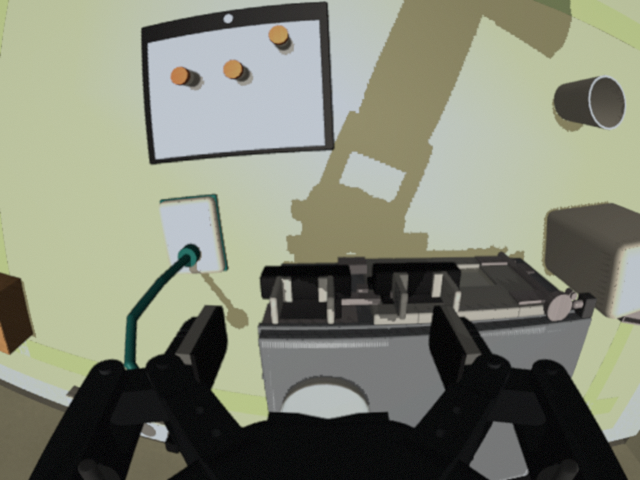

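The wrist view shows the case front, with main-catch tabs at about (280,298) and (331,298) and safety tabs at (402,296) and (455,292). The prediction for the main catch was (305,301). I'll zoom in to refine.

```bash
python3 - <<'E'
from h import *
im=cv2.imread('pics/w1.png')[245:345,255:475]
im=cv2.convertScaleAbs(im,alpha=1.6,beta=20)
cv2.imwrite('pics/w1c.png',cv2.resize(im,(792,360),interpolation=cv2.INTER_CUBIC))
E
```

```text
(no output)
```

View pics/w1c.png

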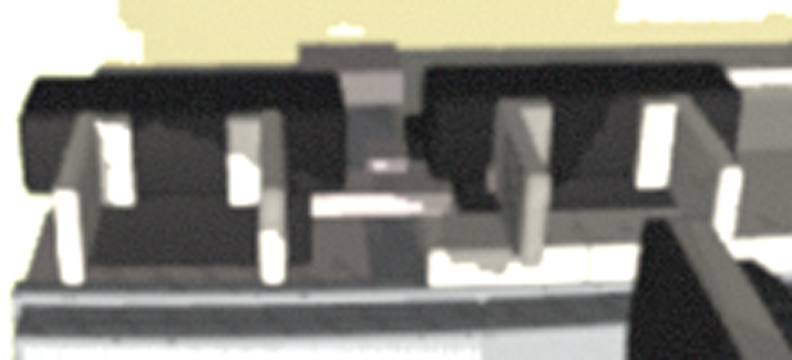

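```bash
python3 - <<'E'
from h import *
mc,s=np.load('w1.npy',allow_pickle=True)
px=lambda a,b:onz('wrist',255+a/3.6,245+b/3.6,215,mc)[:2]
for n,a,b in (('mR',(69,190),(71,283)),('mL',(272,190),(272,283)),('sR',(535,172),(537,262)),('sL',(725,165),(729,242))):
    p,q=px(*a),px(*b);print(n,p.round(1),q.round(1),((p+q)/2).round(1),np.linalg.norm(p-q).round(1))
print('lid corner',onz('wrist',262,328,200,mc).round(),onz('wrist',588,317,200,mc).round())
O=np.array([630,112.])
for p in ((-38,-135,215),(-38,-25,215)):print(place(O,7.3,p))
E
```

```text
mR [609.8 -52.6] [635.1 -50.4] [622.5 -51.5] 25.3
mL [603.3  -6.1] [628.2  -2.8] [615.8  -4.5] 25.1
sR [591.5  53.7] [615.3  59.5] [603.4  56.6] 24.4
sL [584.9 100.1] [605.5 107.1] [595.2 103.6] 21.7
lid corner [651. -63. 200.] [610. 280. 200.]
[609.46173334 -26.73420488 215.        ]
[595.4846264   82.37418381 215.        ]
```

```bash
python3 - <<'E'
from h import *
px=lambda a,b:onz('top',150+a/4,170+b/4,215)[:2]
for n,a,b in (('mR',(703,93),(713,138)),('mL',(614,113),(626,160)),('sR',(504,148),(512,190)),('sL',(413,166),(421,210))):
    p,q=px(*a),px(*b);print(n,p.round(1),q.round(1),((p+q)/2).round(1),np.linalg.norm(p-q).round(1))
t=[onz('wrist',274.4,310.6,z,np.load('w1.npy',allow_pickle=True)[0]).round() for z in (200,215)];print(t)
print(rel([615,-27.5,330],188.5))
E
```

```text
mR [632.  -54.9] [606.7 -57.6] [619.4 -56.3] 25.5
mL [625.8  -6.5] [599.4 -10.3] [612.6  -8.4] 26.7
sR [612.6  53.7] [589.2  51.5] [600.9  52.6] 23.5
sL [607.7 102.6] [583.3 100.4] [595.5 101.5] 24.5
[array([631., -53., 200.]), array([622., -52., 215.])]
(array([-0.   , -0.002, -0.018]), array([-7.16, -2.03,  8.91]))
```

```bash
python3 - <<'E'
from h import *
print(rel([617,-30.5,330],188.5),rel([617,-30.5,252],188.5),onz('top',184,158,265))
E
```

```text
(array([-0.   , -0.002, -0.018]), array([-7.32, -2.36,  8.91])) (array([-0.   , -0.002, -0.018]), array([-7.34, -2.36, 16.71])) [723.28855615 232.37347845 265.        ]
```

arm_command(rows="0 0 -0.018 -3.7 -1.2 1 1;0 0 -0.018 -7.3 -2.4 2 1;0 0 -0.018 -7.3 -2.4 5 1;0 0 -0.018 -7.3 -2.4 8.5 1;0 0 -0.018 -7.3 -2.4 11.5 1;0 0 -0.018 -7.3 -2.4 14 1;0 0 -0.018 -7.3 -2.4 14 1;0 0 -0.018 -7.3 -2.4 14 1", force=40)

```text
time: 2.57
ee_pos: [616.3, -29.6, 279.7]
orientation: [180.0, -0.1, -171.4]
wrist_force: [-0.2, 0.4, 0.9]
width: 85.2
```

```bash
python3 - <<'E'
from h import *
mc=cam('wrist');s=state();im=camera('wrist')
cv2.imwrite('pics/w2.png',im);np.save('w2.npy',np.array([mc,s],dtype=object),allow_pickle=True)
print(s['time'],s['ee_pos'],s['orientation'],rel([617,-30.5,252],188.5))
for x in (-51,-25):
  for yy in (-27,27):print(proj('wrist',place([633.8,108.7],8.5,(x,-135+yy,215)),mc).round())
E
```

```text
2.5667 [616.32859791 -29.64017751 279.68389609] [ 1.79989834e+02 -1.40615007e-01 -1.71409387e+02] (array([-0.001,  0.001,  0.001]), array([-0.01, -0.05,  2.92]))
[257. 289.]
[390. 290.]
[262. 342.]
[386. 342.]
```

View pics/w2.png

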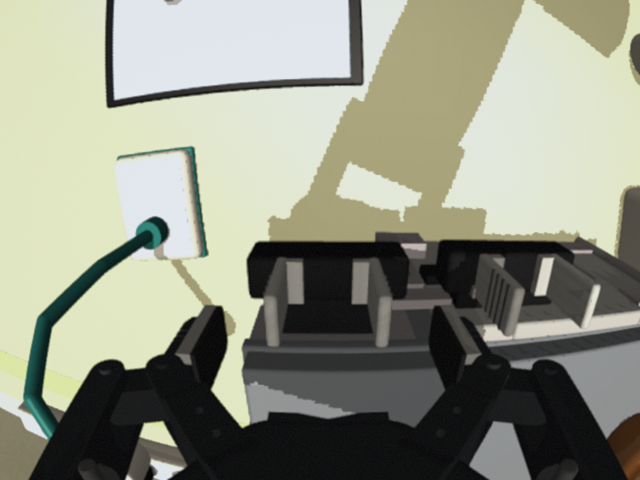

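The wrist view puts the main tabs' tops at u about 264–277 and 375–391, v about 292–347. That is within about 2 mm of the prediction, and the jaws straddle both tabs. I'll descend and pinch.

arm_command(rows="0 0 0 0 0.1 1.5 1;0 0 0 -0.1 0.1 2.8 1;0 0 0 -0.1 0.1 2.8 1;0 0 0 -0.1 0.1 2.8 0;0 0 0 -0.1 0.1 2.8 0;0 0 0 -0.1 0.1 2.8 0;0 0 0 -0.1 0.1 2.8 0;0 0 0 -0.1 0.1 2.8 0", force=40)

```text
time: 3.28
ee_pos: [618.5, -29.7, 256.1]
orientation: [-179.8, 0.3, -171.5]
wrist_force: [-3.2, -10.7, 12.0]
width: 26.6
```

arm_command(rows="0 0 0 0 0 0 0;0 0 0 0 0 0 0;0 0 0 0 0 0 0;0 0 0 0 0 0 0;0 0 0 0 0 0 0;0 0 0 0 0 0 0")

```text
time: 3.78
ee_pos: [618.4, -29.8, 256.2]
orientation: [-179.8, 0.3, -171.5]
wrist_force: [-0.9, -3.5, -1.5]
width: 25.7
```

```bash
python3 - <<'E'
from h import *
mc=cam('wrist');s=state();im=camera('wrist')
cv2.imwrite('pics/w3.png',im);np.save('w3.npy',np.array([mc,s],dtype=object),allow_pickle=True)
print(s['time'],s['ee_pos'],s['orientation'],s['width'],s['wrist_force'])
E
```

```text
3.7833 [618.42344043 -29.76563698 256.21776498] [-179.75609283    0.28848693 -171.46294244] 25.671403705655464 [-0.90335951 -3.53780934 -1.49026557]
```

View pics/w3.png

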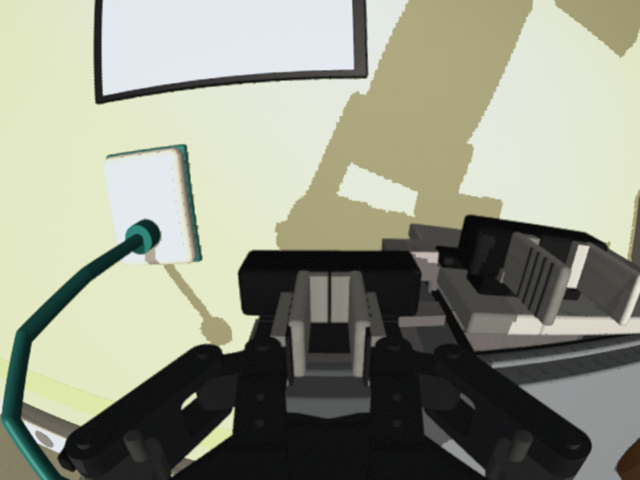

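The tabs are fully pinched (width 25.7 mm). The gate's free edge at about (410,240) and the safety catch at (470–640, 220–320) have swung out, so the gate is ajar. I'll release, rise, and work out the safety grip.

arm_command(rows="0 0 0 0 0 0 1;0 0 0 0 0 0 1;0 0 0 0 0 0 1;0 0 0 0 0 0 1;0 0 0 0 0 -2 1;0 0 0 0 0 -5 1;0 0 0 0 0 -7 1;0 0 0 0 0 -7 1")

```text
time: 4.5
ee_pos: [618.9, -29.5, 331.9]
orientation: [-179.5, 0.8, -171.4]
wrist_force: [0.1, 0.2, 0.2]
width: 85.5
```

```bash
cat >> h.py <<'E'
H=np.array([599.8,235.1]); Y0=8.5
def saf(g,z=252): return place(H,Y0-np.degrees(g),(-23,-155,z))
E
python3 - <<'E'
from h import *
mc=cam('wrist');s=state();im=camera('wrist')
cv2.imwrite('pics/w4.png',im)
print(s['time'],s['ee_pos'],s['width'],s['wrist_force'],saf(.11))
print(rel(saf(.11,325),188.5-6.3))
E
```

```text
4.5 [618.87506872 -29.5159128  331.91543341] 85.51214363888666 [0.06965441 0.18279086 0.21755339] [582.76016947  79.33208233 252.        ]
(array([-0.006,  0.011,  0.111]), array([ 1.92, 11.3 ,  0.32]))
```

arm_command(rows="-0.006 0.011 0.04 0.6 3.7 0 1;-0.006 0.011 0.08 1.2 7.4 0 1;-0.006 0.011 0.11 1.9 11.3 0.3 1;-0.006 0.011 0.11 1.9 11.3 1.5 1;-0.006 0.011 0.11 1.9 11.3 3.5 1;-0.006 0.011 0.11 1.9 11.3 4 1;-0.006 0.011 0.11 1.9 11.3 4 1")

```text
time: 5.13
ee_pos: [582.9, 79.2, 286.4]
orientation: [180.0, -0.2, -177.7]
wrist_force: [0.1, -0.5, -0.2]
width: 85.7
```

```bash
python3 - <<'E'
from h import *
mc=cam('wrist');s=state();im=camera('wrist')
cv2.imwrite('pics/w5.png',im);np.save('w5.npy',np.array([mc,s],dtype=object),allow_pickle=True)
print(s['time'],s['ee_pos'],s['orientation'],s['wrist_force'],rel(saf(.11),182.2))
for x in (-36,-10):
  for yy in (-27,27):print(proj('wrist',place(H,Y0-6.3,(x,-155+yy,215)),mc).round())
E
```

```text
5.1333 [582.89422233  79.23819636 286.37618595] [ 179.97948194   -0.2146018  -177.7413402 ] [ 0.09984737 -0.53964365 -0.15432091] (array([ 0.   , -0.001,  0.001]), array([0.05, 0.03, 3.58]))
[262. 283.]
[389. 283.]
[266. 334.]
[385. 335.]
```

View pics/w5.png

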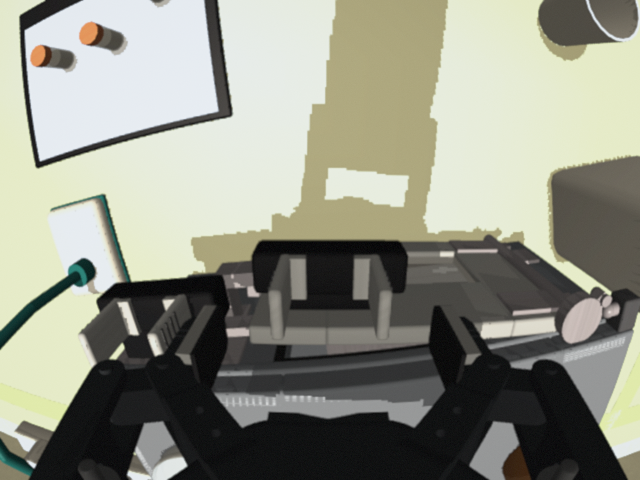

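The gate is ajar and square to the gripper. The safety tabs' tops are at u 268–283 and 377–392, v 286–338, about 2 mm to the left of the prediction. I'll descend and pinch.

arm_command(rows="0 0 0 -0.1 0.2 1.7 1;0 0 0 -0.1 0.2 3.3 1;0 0 0 -0.1 0.2 3.3 1;0 0 0 -0.1 0.2 3.3 0;0 0 0 -0.1 0.2 3.3 0;0 0 0 -0.1 0.2 3.3 0;0 0 0 -0.1 0.2 3.3 0;0 0 0 -0.1 0.2 3.3 0")

```text
time: 5.85
ee_pos: [584.9, 80.7, 257.3]
orientation: [-180.0, 0.2, -177.8]
wrist_force: [-0.2, 6.6, 20.9]
width: 26.2
```

arm_command(rows="0 0 0 0 0 0 0;0 0 0 0 0 0 0;0 0 0 0 0 0 0")

```text
time: 6.1
ee_pos: [584.9, 80.9, 257.5]
orientation: [-180.0, 0.2, -177.8]
wrist_force: [-1.1, 2.5, 0.5]
width: 25.6
```

```bash
cat >> h.py <<'E'
def swing(dgs,s=None):
    # rows rotating current TCP about hinge H clockwise by dg (rad)
    s=s or state(); A=R.from_euler('xyz',s['orientation'],degrees=True); p=s['ee_pos']; h=np.r_[H,p[2]]
    for g in dgs:
        Z=R.from_euler('z',-g); q=h+Z.apply(p-h)
        print(np.round((A.inv()*Z*A).as_rotvec(),3),np.round(A.inv().apply(q-p)/10,2))
    v=p[:2]-H; print('t',s['time'],'p',p.round(1),s['orientation'].round(1),'w',s['width'],'F',s['wrist_force'].round(1),'M',s['moment'].round(2),
      'r',np.hypot(*v).round(1),'g',(np.radians(Y0)+np.arctan2(-155,-23)-np.arctan2(v[1],v[0])).round(3))
E
python3 -c "
from h import *
swing([.08,.16,.24,.32,.4,.48,.56,.64])"
```

```text
[0.   0.   0.08] [ 1.22  0.22 -0.  ]
[0.   0.   0.16] [ 2.42  0.53 -0.01]
[0.001 0.    0.24 ] [ 3.59  0.94 -0.01]
[0.001 0.    0.32 ] [ 4.72  1.44 -0.02]
[0.001 0.    0.4  ] [ 5.81  2.02 -0.02]
[0.001 0.    0.48 ] [ 6.85  2.7  -0.02]
[0.002 0.    0.56 ] [ 7.84  3.45 -0.03]
[0.002 0.    0.64 ] [ 8.76  4.28 -0.03]
t 6.1 p [584.9  80.9 257.5] [-180.     0.2 -177.8] w 25.61455954196917 F [-1.1  2.5  0.5] M [-0.11  0.1  -0.18] r 154.9 g 0.097
```

arm_command(rows="0 0 0.04 0.61 0.1 0 0;0 0 0.08 1.22 0.22 0 0;0 0 0.12 1.82 0.36 0 0;0 0 0.16 2.42 0.53 0 0;0 0 0.2 3.01 0.72 0 0;0 0 0.24 3.59 0.94 0 0;0 0 0.28 4.16 1.18 0 0;0 0 0.28 4.16 1.18 0 0")

```text
time: 6.77
ee_pos: [542.5, 91.8, 257.5]
orientation: [179.9, 0.2, 166.1]
wrist_force: [3.4, 3.8, -3.5]
width: 25.8
```

```bash
python3 -c "
from h import *
swing([.05,.1,.15,.2,.25,.3,.35,.4])"
```

```text
[ 0.   -0.    0.05] [ 0.76  0.13 -0.  ]
[ 0.  -0.   0.1] [ 1.52  0.29 -0.01]
[ 0.001 -0.     0.15 ] [ 2.26  0.49 -0.01]
[ 0.001 -0.     0.2  ] [ 2.99  0.73 -0.01]
[ 0.001 -0.     0.25 ] [ 3.72  1.   -0.01]
[ 0.001 -0.     0.3  ] [ 4.42  1.31 -0.01]
[ 0.001 -0.     0.35 ] [ 5.11  1.65 -0.02]
[ 0.001 -0.     0.4  ] [ 5.78  2.03 -0.02]
t 6.7667 p [542.5  91.8 257.5] [179.9   0.2 166.1] w 25.76229249542172 F [ 3.4  3.8 -3.5] M [ 0.09 -0.4  -0.2 ] r 154.3 g 0.382
```

Forces are small and the hinge radius holds, so I keep following the arc through the check.

arm_command(rows="0 0 0.05 0.76 0.13 0 0;0 0 0.1 1.52 0.29 0 0;0 0 0.15 2.26 0.49 0 0;0 0 0.2 2.99 0.73 0 0;0 0 0.25 3.72 1.0 0 0;0 0 0.3 4.42 1.31 0 0;0 0 0.35 5.11 1.65 0 0;0 0 0.4 5.78 2.03 0 0")

```text
time: 7.43
ee_pos: [491.5, 125.9, 257.5]
orientation: [179.8, 0.2, 143.1]
wrist_force: [7.5, 5.0, -4.2]
width: 25.7
```

```bash
python3 -c "
from h import *
swing([.05,.1,.15,.2,.25,.3,.35,.4])"
```

```text
[ 0.   -0.    0.05] [ 0.76  0.12 -0.  ]
[ 0.  -0.   0.1] [ 1.51  0.29 -0.01]
[ 0.001 -0.001  0.15 ] [ 2.25  0.48 -0.01]
[ 0.001 -0.001  0.2  ] [ 2.99  0.72 -0.01]
[ 0.001 -0.001  0.25 ] [ 3.7   0.99 -0.01]
[ 0.001 -0.001  0.3  ] [ 4.41  1.3  -0.01]
[ 0.001 -0.001  0.35 ] [ 5.1   1.64 -0.01]
[ 0.002 -0.002  0.4  ] [ 5.77  2.02 -0.02]
t 7.4333 p [491.5 125.9 257.5] [179.8   0.2 143.1] w 25.711182212435507 F [ 7.5  5.  -4.2] M [ 0.13 -0.4   0.24] r 153.8 g 0.782
```

arm_command(rows="0 0 0.05 0.76 0.12 0 0;0 0 0.1 1.52 0.28 0 0;0 0 0.15 2.26 0.47 0 0;0 0 0.2 3.0 0.7 0 0;0 0 0.25 3.72 0.96 0 0;0 0 0.3 4.43 1.27 0 0;0 0 0.35 5.13 1.6 0 0;0 0 0.4 5.8 1.98 0 0")

```text
time: 8.1
ee_pos: [457.6, 177.1, 257.5]
orientation: [179.6, 0.2, 120.1]
wrist_force: [8.1, 3.7, -5.8]
width: 25.4
```

```bash
python3 -c "
from h import *
swing([.05,.1,.15,.2,.25,.3,.35,.4])"
```

```text
[ 0.   -0.    0.05] [ 0.76  0.12 -0.  ]
[ 0.    -0.001  0.1  ] [ 1.51  0.29 -0.  ]
[ 0.    -0.001  0.15 ] [ 2.25  0.49 -0.  ]
[ 0.001 -0.002  0.2  ] [ 2.98  0.72 -0.  ]
[ 0.001 -0.002  0.25 ] [ 3.7   0.99 -0.  ]
[ 0.001 -0.002  0.3  ] [ 4.4  1.3 -0. ]
[ 0.001 -0.003  0.35 ] [ 5.09  1.64 -0.  ]
[ 0.001 -0.003  0.4  ] [ 5.76  2.02 -0.  ]
t 8.1 p [457.6 177.1 257.5] [179.6   0.2 120.1] w 25.431397038452037 F [ 8.1  3.7 -5.8] M [ 0.16 -0.46  0.5 ] r 153.6 g 1.185
```

arm_command(rows="0 0 0.05 0.76 0.12 0 0;0 0 0.1 1.51 0.29 0 0;0 0 0.15 2.25 0.49 0 0;0 0 0.2 2.98 0.73 0 0;0 0 0.25 3.7 1.02 0 0;0 0 0.3 4.4 1.35 0 0;0 0 0.35 5.09 1.7 0 0;0 0 0.38 5.5 1.92 0 0")

```text
time: 8.77
ee_pos: [446.3, 234.8, 257.5]
orientation: [179.6, 0.0, 98.2]
wrist_force: [1.9, 0.7, -0.9]
width: 25.6
```

arm_command(rows="0 0 0 0 0 0 0;0 0 0 0 0 0 0;0 0 0 0 0 0 0;0 0 0 0 0 0 0;0 0 0 0 0 0 0;0 0 0 0 0 0 0;0 0 0 0 0 0 0;0 0 0 0 0 0 0")

```text
time: 9.43
ee_pos: [446.3, 234.7, 257.5]
orientation: [179.6, 0.0, 98.2]
wrist_force: [2.5, 0.9, -1.1]
width: 25.7
```

```bash
python3 - <<'E'
from h import *
swing([])
cv2.imwrite('pics/t6.png',camera('top')[50:400,50:470])
E
```

```text
t 9.4333 p [446.3 234.7 257.5] [179.6   0.   98.2] w 25.66964517150871 F [ 2.5  0.9 -1.1] M [-0.1   0.77  0.58] r 153.5 g 1.57
```

View pics/t6.png

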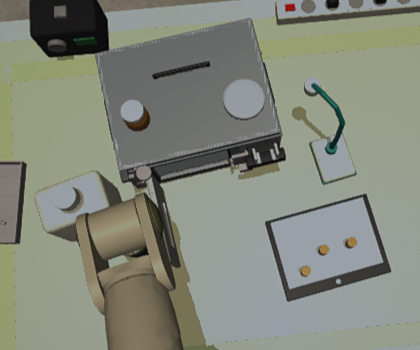

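The top view shows the gate square to the case front (panel from about (150,180) to (175,265) in the crop) and the gripper holding it. The vials, jerrican, jar, dish and bench camera are at their starting pixels. I'm handing it in.

```bash
python3 - <<'E'
from bench import *
print(job_done()); s=state(); print(s['time'],s['ee_pos'],s['width'],s['wrist_force'])
E
```

```text
the job is handed in; nothing more can be done
None
the job is handed in; nothing more can be done
```

The case is open: the gripper still holds the gate by its safety catch, at about a right angle to the case front. I handed the job in at about 9.5 s of the 48 s allowed; no verdict is reported.

- **Sequence:** I pinched the main catch and the gate sprang ajar. I released it, pinched the safety catch, and swung the gate along its hinge arc past the check.
- **Last checks:** From the gripper position the gate is at about 1.57 rad, held without moving for the last 0.67 s. The wrist force was about 3 N and the jaws were still pinched at 25.7 mm.
- **Bystanders:** In the last top view the vials, jerrican, jar, dish and bench camera are where they started. The arm hid the cup, so I did not see it at the end; by my measured positions the gate and gripper stay clear of it.
- **What disagreed:**
  - My first estimate from the lid edge put the main catch about 8–10 mm off in x; measuring the tabs in two views corrected it.
  - The gripper sat about 4 mm higher than commanded after each pinch.
  - The pinched width read about 26 mm rather than the stated 30 mm.

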